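Clamp the brass finial in the lever chuck

ROBOT

A 6-joint arm with a two-finger parallel gripper is mounted at the origin on the work surface. World frame = base frame: x ahead of the robot, y to its left, z up, the work surface at z = 0. Lengths are in m, angles in degrees, forces in N, time in s.
With the tool pointing down it reaches from about 0.4 to 0.825 m from the base axis. Payload 7 kg.
Tool frame: the origin (TCP) lies midway between the tips of the shut fingers; the grasp point (between the pads) lies 19 mm behind it; z points along the fingers, y is the line along which they close (so a half turn about z gives the same grasp; the last joint's range is limited). The gripper opens to 88 mm and grips with 3 to 60 N. Pads are 19 mm wide; open, the fingers measure 130 mm over their backs; the gripper's body (78 mm by 193 mm) begins 47 mm behind the grasp point.
Start: joints at [-50.93, 20.546, 0.682, 0, -70.136, -16.507], TCP at [0.259, -0.623, 0.227] pointing down, gripper open.
Joint ranges: [-176.03, 176.03], [-82.01, 121.73], [-58.28, 71.71], [-173.87, 95.51], [-174.79, -0.11], [-173.66, 173.66]. Speed limits (degrees/s): [136.94, 136.94, 172.46, 180, 180, 180].

INTERFACE

Orientations are given as [roll, pitch, yaw] about the fixed x, y, z axes, in that order (R = Rz(yaw) Ry(pitch) Rx(roll)).
In Python, from plant import r, eyes, workorder gives the robot as it stands.
- The arm moves only by the tool step_arm, never from a script. Its argument "plan" is a list of rows, each a list of 5 numbers: the shift along the tool's x, y, z each as a share of 25 cm, from -1 to 1, then the turn about the tool's z as a share of 60 degrees, from -1 to 1, then the finger opening in mm, from 0 to 87.6. In form: [[x, y, z, turn, jaw], ...]. A call has 1 to 12 rows; each row is the pose to reach, as a shift and turn from the pose commanded when the call began, along the tool's axes at that moment; what a row does not reach only later rows make up. A row lasts 1/12 s, in which the tool goes at most 41.7 mm and 7.16 degrees, less where a joint would pass 70% of its speed; a pose out of reach is approached as far as the arm can. A call with a number of a shift or a turn outside -1 to 1 is refused whole. A call with a gripper value outside its range is refused whole. The fingers move at their own pace and stop on an object; "newtons" is the grip in N (left out, the last holds). Time passes only in rows, so rows that repeat a pose let the fingers close. It gives the time, the measured TCP pose, the force, the opening and the grip force at its end, in the units of the state.
- r.get_state(): the state, without advancing time (a new reading comes with each control period).
- eyes.capture(name): name is "side" or "top"; returns the picture (480x640x3 uint8, red, green, blue); there is no depth.
- eyes.camera_model(name): a dict with "fov_y" (degrees; the focal length in pixels is half the picture's height over the tangent of half this angle, whatever the lens; pixels are square), "cx", "cy" (the principal point, pixels), "k1" (the pictures are not rectified: a ray, as slopes to the right and down, at radius r is drawn at 1 + k1 r^2 times it, then the intrinsics apply), "world_to_cam" (4x4, takes a point from world to camera coordinates). Camera axes: x right, y up, looking along -z (the intrinsics and any distortion apply to the point x, -y, -z); pixel columns grow to the right and rows downward; lengths in m; the calibration is good to about 2 mm. A picture is of the moment at which its call begins. camera_model takes no time and is no camera call.
- workorder.close_job(): hands the job in; it is judged then, once.
The state is a dict: "time_s": time; "joints": joint angles; "qd": joint speeds; "joint_torque": joint torques, N m; "tcp_pos": TCP position; "eef_rot": TCP orientation; "contact_force": force on the tool from outside, world axes, zero at the start; "moment": the same for the moment, N m; "gripper_width": finger opening in m; "gripper_force": force on a finger pad.
Only numpy, scipy, OpenCV 4.12 (cv2) and the standard library are available. Lean on these libraries where they do the work, as an engineer would, in place of code of your own. Each camera call takes 0.05 s, during which the arm holds its last target. There are 200 camera calls.

TASK

Pluck the brass tree-top finial out of the pocket tray, stand it upright on the chuck's top face in the middle between the open jaws and let go of it. Then push the chuck's orange lever clockwise (seen from above) until all three jaws hold the finial firmly, and leave it clamped there. Leave the other finials in their pockets and the other things on the bench where they are.

Things in the scene. Friction and masses are not known exactly. Their poses are not given: they have to be found in the camera images.
- brass_center (a point): centre (half-way up) of the brass finial, the only brass-coloured one: an upright turned knob, 16 mm diameter, 44 mm high, z upwards, 42 to 84 g. It stands loosely in a pocket of the tray, its foot 8 mm above the bench, and pokes 30 mm out above the tray's top. A decorative neck is narrower in looks only: for gripping it is a plain 16 mm cylinder from its foot to 43 mm up
- brass: the same brass finial; origin at the centre of its foot, z upwards
- tray: fixed black plastic pocket tray, 112 mm (its x) by 164 mm (its y), 22 mm high, origin at the centre of its underside. Six 20 mm square pockets 14 mm deep at x = -26 or 26 mm and y = -52, 0 or 52 mm, each holding one finial (brass, two red, two white, one green; which stands where varies), so 36 mm free between neighbours
- chuck: three-jaw lever chuck with an upright axis, fixed on the bench: blue base plate 140 mm square, 12 mm thick; round body to 50 mm height with an aluminium sleeve 100 mm across around it (18 to 40 mm high). Origin at the centre of the underside, z up along the chuck's axis
- chuck_seat (a point): middle of the chuck's flat top face, on its axis, 50 mm above the bench; the finial is to stand here between the jaws, which rise 12 mm above this face (so 32 mm of the standing finial stick out above them)
- sleeve (a joint): rotation of the chuck's sleeve and lever, rad: 0 fully open, growing clockwise seen from above, stop at 1.6. Each jaw's inner face is 18 mm - 8 mm x value from the axis, so the jaws meet the finial at about 1.25. Starts between 0 and 0.25. Moves freely with slight friction (about 2 N at the lever post) and stays where it is left; pushing on with some 6 to 12 N after the jaws meet the finial clamps it, and friction keeps the clamp
- lever_post (a point): on the orange upright post at the end of the lever, 68 mm above the bench; the post is 16 mm in diameter, from 23 to 80 mm above the bench, its axis 90 mm from the chuck's axis. Pushing it sideways, clockwise seen from above round the chuck, closes the jaws. At value 0 it stands 0.65 rad anticlockwise of the chuck's x axis. The steel bar that carries it lies 24 to 34 mm above the bench
- jaw0: sliding steel jaw on the chuck's top face: a block 12 mm wide and 12 mm high, 22 mm long radially; its origin lies on the chuck's axis at the top face when fully open, and shifts by the jaw's travel (up to 13 mm) as it closes; smooth (friction about 0.2); all three jaws move inward together as the sleeve turns
- jaw1: sliding steel jaw on the chuck's top face: a block 12 mm wide and 12 mm high, 22 mm long radially; its origin lies on the chuck's axis at the top face when fully open, and shifts by the jaw's travel (up to 13 mm) as it closes; smooth (friction about 0.2); all three jaws move inward together as the sleeve turns
- jaw2: sliding steel jaw on the chuck's top face: a block 12 mm wide and 12 mm high, 22 mm long radially; its origin lies on the chuck's axis at the top face when fully open, and shifts by the jaw's travel (up to 13 mm) as it closes; smooth (friction about 0.2); all three jaws move inward together as the sleeve turns
- red1_center (a point): centre (half-way up) of a red finial of the same shape and size, in another pocket; to be left there
- red2_center (a point): centre (half-way up) of a red finial of the same shape and size, in another pocket; to be left there
- white1_center (a point): centre (half-way up) of a white finial of the same shape and size, in another pocket; to be left there
- white2_center (a point): centre (half-way up) of a white finial of the same shape and size, in another pocket; to be left there
- green1_center (a point): centre (half-way up) of a green finial of the same shape and size, in another pocket; to be left there
- spool: copper wire spool, 64 mm across, 42 mm high; origin at its underside; a bystander
- glue: white glue bottle with orange cap, 56 mm across, 110 mm high; origin at its underside; a bystander
- screwdriver: screwdriver lying on the bench, 200 mm long; origin at its underside; a bystander
- clamp: steel bar clamp lying on the bench, 160 mm long; origin at its underside; a bystander
- jar: amber glass jar, 56 mm across, 50 mm high; origin at its underside; a bystander
Not all that is in view belongs to the job. Leave any green or purple look-alike of the chuck alone.

How it is judged:
By the outcome, as a careful person would: the job done as asked, in the order asked, and still so for the second after the job is handed in, with the robot touching nothing.
It also fails if it takes over 61 s, if anything falls off the work surface, if the arm or the gripper's body presses on something with over 40 N, if the wrist force passes 120 N, or if a joint passes its speed limit or range.

## Working session

There is one attempt and no reset: what is moved stays moved. The work goes in short steps, Python scripts to look and compute and a tool call to move; the robot and the scene stay as the last step left them, time stands still between calls to the robot, and variables do not carry over. Pictures are saved under pics/ and viewed, at most 10 in all, crops included, and the job is handed in when it is done.

Besides the shell and the picture viewer there is one more tool, called after "Request:" as name(argument=value, ...) on one line, values as JSON. step_arm: Moves the arm, as the interface text tells. Its arguments: {"type":"object","properties":{"plan":{"type":"array"},"newtons":{"type":"number"}},"required":["plan"]}

```bash
mkdir -p pics; ls
python3 - <<'E'
from plant import r, eyes
import cv2
for n in("top","side"):
    cv2.imwrite(f"pics/{n}0.png",eyes.capture(n)[:,:,::-1]); print(eyes.camera_model(n))
print(r.get_state())
E
```

```text
pics
{'fov_y': 42.94487383496005, 'cx': 322.71440080320554, 'cy': 235.7547935768653, 'k1': -0.054236537072472155, 'world_to_cam': array([[-0.02628606, -0.99947264,  0.01906518, -0.00352874],
       [ 0.99264034, -0.02384158,  0.11872963, -0.55938594],
       [-0.11821248,  0.0220458 ,  0.99274357, -1.63764169],
       [ 0.        ,  0.        ,  0.        ,  1.        ]])}
{'fov_y': 42.39561612165962, 'cx': 309.3708229411704, 'cy': 239.4410802703259, 'k1': -0.028555517952040834, 'world_to_cam': array([[-0.69471105, -0.71922731, -0.00941501,  0.39525777],
       [ 0.40020258, -0.39737089,  0.82579312, -0.29241409],
       [-0.59767421,  0.56991969,  0.56389457, -1.13831321],
       [ 0.        ,  0.        ,  0.        ,  1.        ]])}
{'time_s': 0.1, 'joints': array([-5.09319727e+01,  2.05866006e+01,  6.40884764e-01, -1.61839653e-02,
       -7.01350533e+01, -1.65058736e+01]), 'qd': array([-0.12467565, -0.01613064,  0.08495987,  0.04248803,  0.01241459,
       -0.09368202]), 'joint_torque': array([-7.59136801e-04, -5.84161556e+01,  2.93751687e+01,  7.01552957e+00,
        1.01834658e-02, -5.82473717e-05]), 'tcp_pos': array([ 0.25879085, -0.62297326,  0.22574364]), 'eef_rot': array([ 1.79918236e+02, -8.36153677e-03, -1.57443351e+02]), 'contact_force': array([ 0.34044867,  0.4344481 , -0.43215214]), 'moment': array([-0.00801767, -0.04265657, -0.02830925]), 'gripper_force': 0.0, 'gripper_width': 0.08771086597831225}
```

View pics/top0.png

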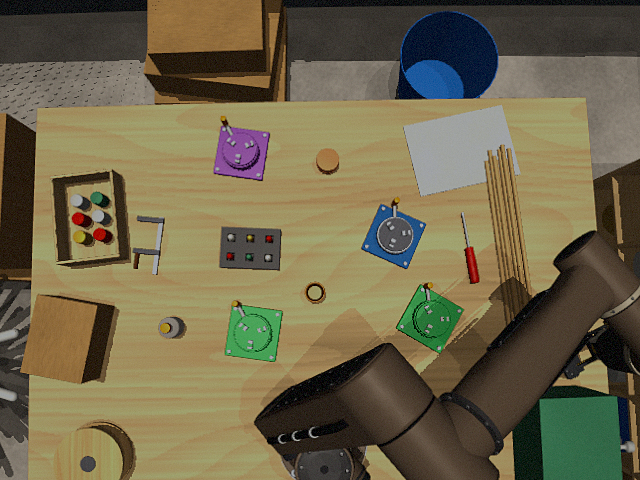

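View pics/side0.png

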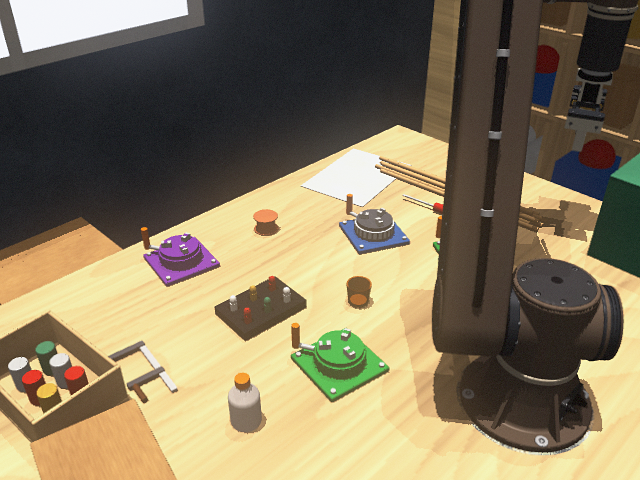

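Top view: the chuck candidates are purple (240,150), green (430,318) and (253,332), and blue (394,235). Only the blue one, with its aluminium sleeve, fits. The tray is at (250,248). The brass finial is probably at (250,237), while the yellow cylinder at (80,237) is in a box, not in the tray. I'll confirm with an enlarged crop.

```bash
cat > h.py <<'E'
import numpy as np, cv2
from plant import r, eyes
def cam(n):
    m=eyes.camera_model(n); f=240/np.tan(np.radians(m["fov_y"]/2))
    K=np.array([[f,0,m["cx"]],[0,f,m["cy"]],[0,0,1]]); W=np.diag([1,-1,-1,1])@m["world_to_cam"]
    return K,np.array([m["k1"],0,0,0,0.]),W
def proj(n,P):
    K,d,W=cam(n); return cv2.projectPoints(np.atleast_2d(np.array(P,float)),cv2.Rodrigues(W[:3,:3])[0],W[:3,3],K,d)[0][:,0]
def back(n,uv,z):
    K,d,W=cam(n); x=cv2.undistortPoints(np.array(uv,float).reshape(-1,1,2),K,d)[:,0]
    D=np.c_[x,np.ones(len(x))]@W[:3,:3]; C=-W[:3,:3].T@W[:3,3]
    return (C+D*((z-C[2])/D[:,2])[:,None])
E
python3 - <<'E'
import cv2,numpy as np
t=cv2.imread("pics/top0.png");s=cv2.imread("pics/side0.png")
c=lambda im,x,y,w=80,h=60:cv2.resize(im[y:y+h,x:x+w],(400,300),interpolation=cv2.INTER_CUBIC)
cv2.imwrite("pics/crops.png",np.vstack([np.hstack([c(t,210,218),c(t,354,190,100,75)]),np.hstack([c(s,212,270,100,75),c(s,324,185)])]))
E
```

```text
(no output)
```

View pics/crops.png

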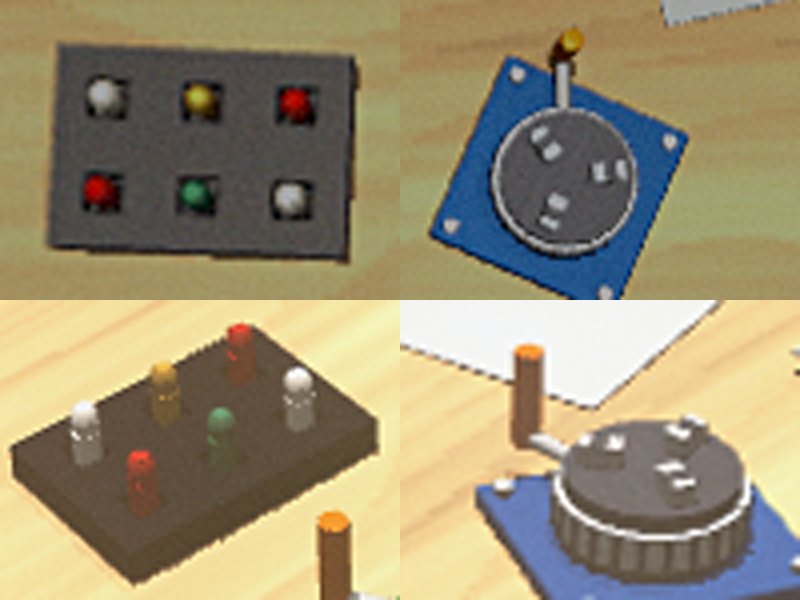

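The enlarged crops show the brass finial at top (250,238), in the middle of its row between a white and a red one. It is the only brass one, since (240,248) is green. The chuck is blue with a metal sleeve, its centre near top (395,235), and its lever post tip is at about top (397,200) and side (350,195).

```bash
cat > m.py <<'E'
from h import *
from scipy.optimize import least_squares
T=cv2.imread("pics/top0.png");S=cv2.imread("pics/side0.png")
def blob(im,lo,hi,box):
    x,y,w,h=box; M=np.zeros(im.shape[:2],np.uint8)
    M[y:y+h,x:x+w]=cv2.inRange(cv2.cvtColor(im,cv2.COLOR_BGR2HSV),lo,hi)[y:y+h,x:x+w]
    n,L,s,c=cv2.connectedComponentsWithStats(M); i=1+np.argmax(s[1:,4]); return (L==i).astype(np.uint8),s[i],c[i]
sq=lambda w,h,z:np.array([[w,h,z],[-w,h,z],[-w,-h,z],[w,-h,z]])/1
def place(P,p): c,s=np.cos(p[2]),np.sin(p[2]); return np.asarray(P)@np.array([[c,s,0],[-s,c,0],[0,0,1]])+[p[0],p[1],0]
def hullpts(M): return cv2.convexHull(cv2.findNonZero(M))[:,0].astype(float)
def fit(name,P,hull,p0):   # silhouette support distances of convex hulls
    a=np.linspace(0,2*np.pi,72,endpoint=False); D=np.c_[np.cos(a),np.sin(a)]
    f=lambda p:(proj(name,place(P,p))@D.T).max(0)-(hull@D.T).max(0)
    o=least_squares(f,p0,loss="soft_l1",f_scale=.5,x_scale=[.01,.01,.1]); return o.x,np.sqrt(np.mean(o.fun**2))
plate=np.vstack([sq(.07,.07,0),sq(.07,.07,.012)])
tray=np.vstack([sq(.056,.082,0),sq(.056,.082,.022)])
Mb,st,c=blob(T,(100,100,40),(125,255,255),(350,190,90,85)); p0=back("top",c,.012)[0]
for y0 in(-.35,1.2): print("chuck top",fit("top",plate,hullpts(Mb),[p0[0],p0[1],y0]),st)
Ms,st,c=blob(S,(100,100,40),(128,255,255),(325,190,95,75)); print("chuck side",fit("side",plate,hullpts(Ms),[p0[0],p0[1],-.35]),st)
Mt,st,c=blob(T,(0,0,0),(180,110,105),(210,218,80,60)); q0=back("top",c,.022)[0]
print("tray top",fit("top",tray,hullpts(Mt),[q0[0],q0[1],0]),st)
Mt,st,c=blob(S,(0,0,0),(180,140,75),(205,265,110,80)); print("tray side",fit("side",tray,hullpts(Mt),[q0[0],q0[1],0]),st)
b=blob(T,(18,100,90),(32,255,255),(243,230,15,16)); print("brass top",b[1:],back("top",b[2],.047))
b=blob(S,(12,90,60),(28,255,255),(247,283,12,24)); print("brass side",b[1:],back("side",b[2],.035))
print("post",back("top",(396.8,200.5),.08),back("side",(350,195.2),.08))
E
python3 m.py
```

```text
chuck top (array([ 0.55740962, -0.2154591 , -0.45819789]), np.float64(1.3074732202714492)) [ 362  204   64   65 1266]
chuck top (array([ 0.55740966, -0.21545919,  1.11260788]), np.float64(1.307459264551978)) [ 362  204   64   65 1266]
chuck side (array([ 0.56431027, -0.22343807, -0.51526476]), np.float64(4.5803575349812276)) [340 220  69  31 544]
tray top (array([ 0.53262967,  0.18369336, -0.05991309]), np.float64(0.8457726284737257)) [ 219  227   62   43 2225]Traceback (most recent call last):
  File "m.py", line 22, in <module>
    Mt,st,c=blob(S,(0,0,0),(180,140,75),(205,265,110,80)); print("tray side",fit("side",tray,hullpts(Mt),[q0[0],q0[1],0]),st)
            ~~~~^^^^^^^^^^^^^^^^^^^^^^^^^^^^^^^^^^^^^^^^^
  File "m.py", line 7, in blob
    n,L,s,c=cv2.connectedComponentsWithStats(M); i=1+np.argmax(s[1:,4]); return (L==i).astype(np.uint8),s[i],c[i]
                                                     ~~~~~~~~~^^^^^^^^^
    return _wrapfunc(a, 'argmax', axis=axis, out=out, **kwds)
    return bound(*args, **kwds)
ValueError: attempt to get argmax of an empty sequence
```

Run:
```python
from h import *
print("seat",back("top",(395.3,234.5),.05),back("side",(374.5,219),.05))
print("brass head",back("top",(250.2,238),.046),back("side",(253,289),.046))
print("post",back("top",(396.8,200.5),.08),back("side",(350,195.2),.08))
c,s=np.cos(-.06),np.sin(-.06)
for x in(-.026,.026): print("pocket mid",.5326+c*x,.1837+s*x)
print("base corner",back("side",(339.6,222.6),.012), "post side",proj("side",[.56,-.216,.05]),proj("side",[[.5574,-.2155,.05]]))
```

```text
seat [[ 0.55583357 -0.21475026  0.05      ]] [[ 0.54860461 -0.20893006  0.05      ]]
brass head [[0.5562077  0.17952313 0.046     ]] [[0.55198644 0.18516232 0.046     ]]
post [[ 0.64423325 -0.21828706  0.08      ]] [[ 0.63844809 -0.21397166  0.08      ]]
pocket mid 0.5066467859616847 0.18525906416846555
pocket mid 0.5585532140383153 0.18214093583153446
base corner [[ 0.6392436  -0.17774439  0.012     ]] post side [[372.93291285 216.23345571]] [[373.5786885  216.69580912]]
```

Request:
step_arm(plan=[[-0.78, 0.84, 0, 0, 42], [-0.78, 0.84, 0, 0, 42], [-0.78, 0.84, 0, 0, 42], [-0.78, 0.84, 0, 0, 42], [-0.78, 0.84, 0, 0, 42], [-0.78, 0.84, 0, 0, 42], [-0.78, 0.84, 0, 0, 42], [-0.78, 0.84, 0, 0, 42]])

```text
time_s: 0.77
tcp_pos: [0.3598, -0.35, 0.2268]
eef_rot: [180.0, 0.1, -157.2]
contact_force: [-0.6, 0.4, -0.5]
gripper_width: 0.0435
gripper_force: 0.0
```

Request:
step_arm(plan=[[-0.78, 0.84, 0, 0, 42], [-0.78, 0.84, 0, 0, 42], [-0.78, 0.84, 0, 0, 42], [-0.78, 0.84, 0, 0, 42], [-0.78, 0.84, 0, 0, 42], [-0.78, 0.84, 0, 0, 42], [-0.78, 0.84, 0, 0, 42], [-0.78, 0.84, 0, 0, 42]])

```text
time_s: 1.43
tcp_pos: [0.4598, -0.0813, 0.2266]
eef_rot: [180.0, 0.1, -157.2]
contact_force: [0.0, -1.0, -0.1]
gripper_width: 0.0421
gripper_force: 0.0
```

Request:
step_arm(plan=[[-0.78, 0.84, 0, -0.32, 42], [-0.78, 0.84, 0, -0.32, 42], [-0.78, 0.84, 0, -0.32, 42], [-0.78, 0.84, 0, -0.32, 42], [-0.78, 0.84, 0, -0.32, 42], [-0.78, 0.84, 0, -0.32, 42], [-0.78, 0.84, 0, -0.32, 42], [-0.78, 0.84, 0, -0.32, 42], [-0.78, 0.84, 0, -0.32, 42], [-0.78, 0.84, 0, -0.32, 42]])

```text
time_s: 2.27
tcp_pos: [0.557, 0.1827, 0.2258]
eef_rot: [180.0, -0.1, -138.2]
contact_force: [-0.7, -0.6, -0.2]
gripper_width: 0.0421
gripper_force: 0.0
```

```bash
cat >> h.py <<'E'
def to(x,y,z,yaw=None):
    s=r.get_state(); R=cv2.Rodrigues(np.array([0,0,np.radians(s["eef_rot"][2])]))[0]@np.diag([1,-1,-1])
    d=R.T@(np.array([x,y,z])-s["tcp_pos"])/.25
    print("shift",d.round(3),"turn",None if yaw is None else round(-((yaw-s["eef_rot"][2]+180)%360-180)/60,3))
def st():
    s=r.get_state(); print(s["time_s"],s["tcp_pos"].round(4),s["eef_rot"].round(2),"F",s["contact_force"].round(2),s["gripper_width"].round(4),s["gripper_force"],s["joints"].round(1))
E
python3 - <<'E'
from h import *
st(); to(.5565,.181,.08,-138.4)
E
```

```text
Traceback (most recent call last):
  File "h.py", line 18, in st
    s=r.get_state(); print(s["time_s"],s["tcp_pos"].round(4),s["eef_rot"].round(2),"F",s["contact_force"].round(2),s["gripper_width"].round(4),s["gripper_force"],s["joints"].round(1))
                                                                                                                   ^^^^^^^^^^^^^^^^^^^^^^^^
AttributeError: 'float' object has no attribute 'round'
```

Request:
step_arm(plan=[[0, 0, 0.58, 0, 42], [0, 0, 0.58, 0, 42], [0, 0, 0.58, 0, 42], [0, 0, 0.58, 0, 42], [0, 0, 0.58, 0, 42], [0, 0, 0.58, 0, 42]])

```text
time_s: 2.77
tcp_pos: [0.5572, 0.1815, 0.0815]
eef_rot: [-180.0, -0.1, -138.3]
contact_force: [0.7, 0.9, 1.8]
gripper_width: 0.0419
gripper_force: 0.0
```

```bash
sed -i 's/s\["gripper_width"\].round(4)/round(s["gripper_width"],4)/' h.py
python3 - <<'E'
from h import *
st(); to(.5565,.181,.028,-138.4)
s=eyes.capture("side")[:,:,::-1];t=eyes.capture("top")[:,:,::-1]
c=lambda im,x,y:cv2.resize(im[y:y+100,x:x+100],(400,400),interpolation=cv2.INTER_CUBIC)
cv2.imwrite("pics/g1.png",np.hstack([c(s,205,235),c(t,200,190)]))
E
```

```text
2.7667 [0.5572 0.1815 0.0815] [-1.7999e+02 -1.1000e-01 -1.3829e+02] F [0.66 0.88 1.78] 0.0419 0.0 [ 37.2  19.9 -21.2   0.  -49.  -85.5]
shift [0.003 0.    0.214] turn 0.002
```

View pics/g1.png

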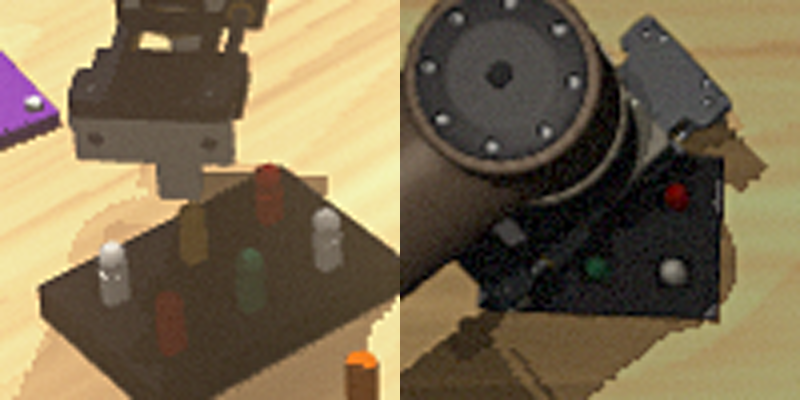

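Run:
```python
from h import *
print((proj("side",[[.5572,.1815,.0815],[.5572,.1815,.046],[.5572,.1815,.03]])-[205,235])*4)
print((proj("top",[[.5572,.1815,.046]])))
```

```text
[[186.97937161 156.73401451]
 [191.05030722 208.7032829 ]
 [192.84728157 231.61847604]]
[[249.46638518 237.6541389 ]]
```

The side view shows the near finger at crop (181,190), in line with brass at (193,235), and neither finger is near a neighbour. Projecting the TCP agrees with this, so I'll go down and grip.

Request:
step_arm(plan=[[0, 0, 0.1, 0, 42], [0, 0, 0.16, 0, 42], [0, 0, 0.19, 0, 42], [0, 0, 0.21, 0, 42], [0, 0, 0.21, 0, 42], [0, 0, 0.21, 0, 42]])

```text
time_s: 3.37
tcp_pos: [0.5582, 0.1833, 0.0303]
eef_rot: [-180.0, 0.1, -138.2]
contact_force: [0.6, 0.2, -0.5]
gripper_width: 0.0421
gripper_force: 0.0
```

Request:
step_arm(plan=[[0, 0, 0, 0, 8], [0, 0, 0, 0, 8], [0, 0, 0, 0, 8], [0, 0, 0, 0, 8], [0, 0, 0, 0, 8], [0, 0, 0, 0, 8], [0, 0, 0, 0, 8], [0, 0, 0, 0, 8]], newtons=15)

```text
time_s: 4.03
tcp_pos: [0.5576, 0.183, 0.0293]
eef_rot: [-180.0, 0.0, -138.2]
contact_force: [0.2, 0.2, 2.2]
gripper_width: 0.0154
gripper_force: 15.0
```

Request:
step_arm(plan=[[0, 0, -0.05, 0, 8], [0, 0, -0.15, 0, 8], [0, 0, -0.28, 0, 8], [0, 0, -0.42, 0, 8], [0, 0, -0.44, 0, 8], [0, 0, -0.44, 0, 8], [0, 0, -0.44, 0, 8]], newtons=20)

```text
time_s: 4.62
tcp_pos: [0.5572, 0.1829, 0.139]
eef_rot: [180.0, 0.0, -138.3]
contact_force: [-1.8, -1.4, -1.2]
gripper_width: 0.0154
gripper_force: 20.0
```

Run:
```python
from h import *
st(); to(.5555,-.2140,.14)
s=eyes.capture("side")[:,:,::-1]
cv2.imwrite("pics/g2.png",cv2.resize(s[200:350,180:330],(600,600),interpolation=cv2.INTER_CUBIC))
```

```text
4.6167 [0.5572 0.1829 0.139 ] [ 1.7998e+02  3.0000e-02 -1.3826e+02] F [-1.8  -1.37 -1.21] 0.0154 19.974440932273865 [ 37.2  16.4 -17.6  -0.  -56.  -85.5]
shift [ 1.062 -1.18  -0.004] turn None
```

View pics/g2.png

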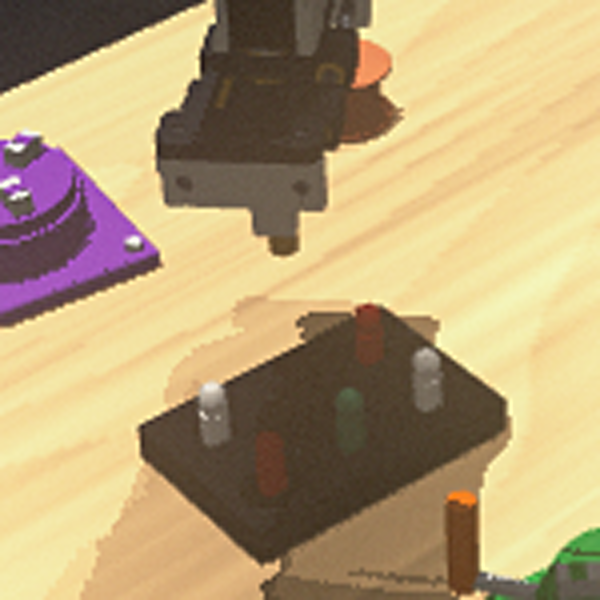

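The brass finial (crop 284,240) is lifted and hangs upright, and its pocket is empty. The other five stand in place. Next is the chuck.

Request:
step_arm(plan=[[0.08, -0.09, 0, 0, 8], [0.2, -0.225, 0, 0, 8], [0.32, -0.36, 0, 0, 8], [0.44, -0.495, 0, 0, 8], [0.53, -0.59, 0, 0, 8], [0.53, -0.59, 0, 0, 8], [0.53, -0.59, 0, 0, 8]])

```text
time_s: 5.25
tcp_pos: [0.5556, -0.0179, 0.1373]
eef_rot: [179.9, -0.2, -138.5]
contact_force: [0.6, 0.1, -0.7]
gripper_width: 0.0154
gripper_force: 20.0
```

Request:
step_arm(plan=[[0.08, -0.09, 0, 0, 8], [0.2, -0.225, 0, 0, 8], [0.32, -0.36, 0, 0, 8], [0.44, -0.495, 0, 0, 8], [0.525, -0.59, 0, 0, 8], [0.525, -0.59, 0, 0, 8], [0.525, -0.59, 0, 0, 8]])

```text
time_s: 5.83
tcp_pos: [0.5566, -0.214, 0.1374]
eef_rot: [179.9, -0.1, -138.4]
contact_force: [0.5, 1.2, -0.8]
gripper_width: 0.0154
gripper_force: 20.0
```

Run:
```python
from h import *
st(); to(.5573,-.2125,.10)
s=eyes.capture("side")[:,:,::-1];t=eyes.capture("top")[:,:,::-1]
c=lambda im,x,y:cv2.resize(im[y:y+100,x:x+100],(400,400),interpolation=cv2.INTER_CUBIC)
cv2.imwrite("pics/g3.png",np.hstack([c(s,325,160),c(t,345,185)]))
print((proj("side",[[.5555,-.214,.05],[.5555,-.214,.098],[.5573,-.2125,.14]])-[325,160])*4)
```

```text
5.8333 [ 0.5566 -0.214   0.1374] [ 1.7989e+02 -1.0000e-01 -1.3841e+02] F [ 0.47  1.2  -0.77] 0.0154 19.97426301240921 [ -2.3  17.4 -16.3  -0.  -56.4 -46.1]
shift [-0.006  0.003  0.149] turn None
[[195.02304462 228.81339759]
 [198.8089669  163.44653842]
 [198.37943093 104.17521431]]
```

View pics/g3.png

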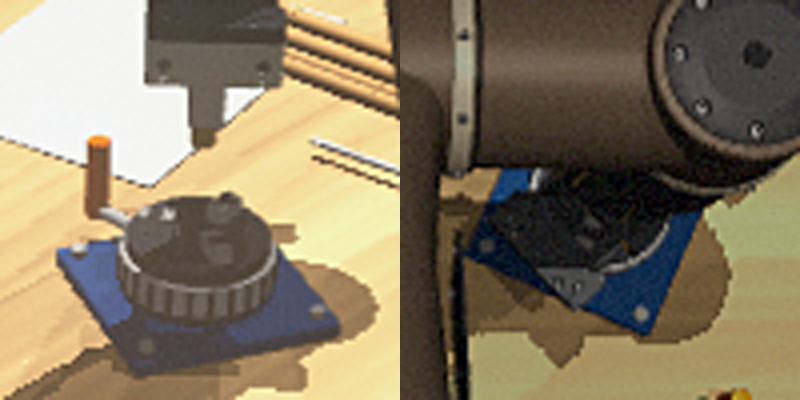

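The finial hangs over the chuck, laterally in line (side crop: foot at x 204, disc centre at 198). The depth needs a closer look, so I'll go down to just above the jaws.

Request:
step_arm(plan=[[0, 0, 0.06, 0, 8], [0, 0, 0.12, 0, 8], [0, 0, 0.17, 0, 8], [-0.005, 0.003, 0.195, 0, 8], [-0.005, 0.003, 0.195, 0, 8], [-0.005, 0.003, 0.195, 0, 8]])

```text
time_s: 6.43
tcp_pos: [0.558, -0.2103, 0.0903]
eef_rot: [180.0, -0.0, -138.1]
contact_force: [-1.1, 0.2, 0.3]
gripper_width: 0.0156
gripper_force: 20.0
```

Run:
```python
from h import *
st()
s=sum(eyes.capture("side")[:,:,::-1].astype(float) for _ in range(4))/4
s=cv2.resize(s[190:250,335:415],(800,600),interpolation=cv2.INTER_CUBIC)
cv2.imwrite("pics/g4.png",np.clip(s*1.6,0,255))
```

```text
6.4333 [ 0.558  -0.2103  0.0903] [ 1.7999e+02 -3.0000e-02 -1.3813e+02] F [-1.14  0.24  0.34] 0.0156 19.974656403064728 [ -1.9  20.2 -19.4   0.  -50.5 -46.3][ WARN:0@3.540] global loadsave.cpp:1063 imwrite_ Unsupported depth image for selected encoder is fallbacked to CV_8U.
```

View pics/g4.png

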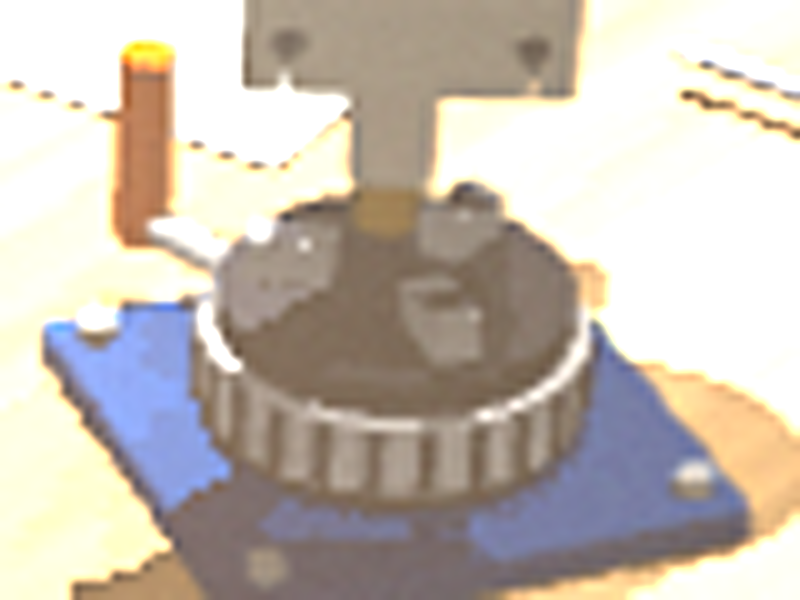

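Enlarged: foot bottom at (387,237), disc centre around (393,280), lever post at (146,60). Lowered onto the seat, the foot lands within about 2 mm of the axis, so I'll make a small correction and lower it.

Request:
step_arm(plan=[[0.006, 0.004, 0, 0, 8], [0.006, 0.004, 0.02, 0, 8], [0.006, 0.004, 0.04, 0, 8], [0.006, 0.004, 0.055, 0, 8], [0.006, 0.004, 0.065, 0, 8], [0.006, 0.004, 0.068, 0, 8], [0.006, 0.004, 0.068, 0, 8]])

```text
time_s: 7.22
tcp_pos: [0.5556, -0.2117, 0.0728]
eef_rot: [180.0, -0.0, -138.2]
contact_force: [0.2, 0.3, -0.6]
gripper_width: 0.0154
gripper_force: 20.0
```

Request:
step_arm(plan=[[0, 0, 0.003, 0, 8], [0, 0, 0.006, 0, 8], [0, 0, 0.006, 0, 8]])

```text
time_s: 7.47
tcp_pos: [0.5559, -0.2117, 0.0718]
eef_rot: [-180.0, 0.0, -138.2]
contact_force: [-0.4, 0.4, -1.2]
gripper_width: 0.0153
gripper_force: 20.0
```

Request:
step_arm(plan=[[0, 0, 0.003, 0, 8], [0, 0, 0.003, 0, 8], [0, 0, 0.003, 0, 8]])

```text
time_s: 7.72
tcp_pos: [0.556, -0.2117, 0.0713]
eef_rot: [-180.0, 0.0, -138.2]
contact_force: [-0.2, 0.8, 1.0]
gripper_width: 0.0153
gripper_force: 20.0
```

Request:
step_arm(plan=[[0, 0, 0.003, 0, 8], [0, 0, 0.003, 0, 8], [0, 0, 0.003, 0, 8]])

```text
time_s: 7.97
tcp_pos: [0.5562, -0.2117, 0.0712]
eef_rot: [-180.0, 0.0, -138.2]
contact_force: [-1.5, 1.0, 7.4]
gripper_width: 0.0154
gripper_force: 20.0
```

It is seated (7 N upward). Releasing gently.

Request:
step_arm(plan=[[0, 0, -0.003, 0, 15], [0, 0, -0.003, 0, 16], [0, 0, -0.003, 0, 18], [0, 0, -0.003, 0, 20], [0, 0, -0.003, 0, 24], [0, 0, -0.003, 0, 30], [0, 0, -0.003, 0, 36], [0, 0, -0.003, 0, 40], [0, 0, -0.003, 0, 40]], newtons=5)

```text
time_s: 8.72
tcp_pos: [0.5559, -0.2117, 0.071]
eef_rot: [180.0, -0.0, -138.2]
contact_force: [0.5, -0.3, -0.4]
gripper_width: 0.0389
gripper_force: 0.0
```

Request:
step_arm(plan=[[0, 0, -0.05, 0, 40], [0, 0, -0.15, 0, 40], [0, 0, -0.3, 0, 40], [0, 0, -0.4, 0, 40], [0, 0, -0.4, 0, 40]])

```text
time_s: 9.13
tcp_pos: [0.559, -0.2125, 0.1774]
eef_rot: [-179.6, 0.3, -138.2]
contact_force: [1.2, -0.3, 0.3]
gripper_width: 0.04
gripper_force: 0.0
```

Run:
```python
from h import *
st()
g=lambda n:sum(eyes.capture(n)[:,:,::-1].astype(float) for _ in range(3))/3
s=cv2.resize(g("side")[170:250,335:415],(600,600),interpolation=cv2.INTER_CUBIC)
cv2.imwrite("pics/g5.png",np.clip(s*1.4,0,255).astype(np.uint8))
```

```text
9.1333 [ 0.559  -0.2125  0.1774] [-179.56    0.3  -138.17] F [ 1.23 -0.29  0.25] 0.04 0.0 [ -2.   15.1 -13.8   0.1 -60.5 -46.2]
```

View pics/g5.png

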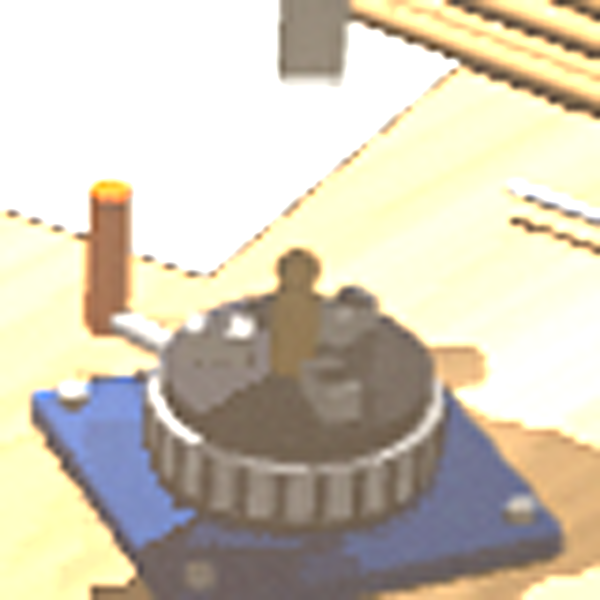

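The brass finial stands free and upright at (296,310) between the jaws, with the lever post at (110,250). Now I'll close the fingers, go to the anticlockwise (+y) side of the post and descend.

Request:
step_arm(plan=[[-0.15, -0.08, 0, -0.12, 0], [-0.3, -0.17, 0, -0.14, 0], [-0.39, -0.22, 0, -0.14, 0], [-0.39, -0.22, 0, -0.14, 0], [-0.39, -0.22, 0, -0.14, 0], [-0.39, -0.22, 0.1, -0.14, 0], [-0.39, -0.22, 0.25, -0.14, 0], [-0.39, -0.22, 0.4, -0.14, 0], [-0.39, -0.22, 0.47, -0.14, 0], [-0.39, -0.22, 0.47, -0.14, 0], [-0.39, -0.22, 0.47, -0.14, 0]])

```text
time_s: 10.2
tcp_pos: [0.6637, -0.1881, 0.0524]
eef_rot: [179.9, -0.1, -129.8]
contact_force: [0.3, -0.1, 1.2]
gripper_width: 0.0004
gripper_force: 0.0
```

```bash
cat > p.py <<'E'
from h import *
import sys
# TCP targets for lever angle th (rad about chuck axis), pusher offset g along -n
C=np.array([.5550,-.2130])
def tgt(th,yaw,g): n=np.array([np.cos(np.radians(yaw)),np.sin(np.radians(yaw))]); return C+.09*np.array([np.cos(th),np.sin(th)])-g*n
if __name__=="__main__":
    s=r.get_state(); st(); yaw=s["eef_rot"][2]; y=np.radians(yaw)
    A=np.array([[np.cos(y),np.sin(y)],[np.sin(y),-np.cos(y)]])
    for d in range(0,-72,-6): print(d,(A@(tgt(np.radians(d),yaw,.0178)-s["tcp_pos"][:2])/.25).round(3))
E
python3 p.py
```

```text
10.2 [ 0.6637 -0.1881  0.0524] [ 1.7986e+02 -1.4000e-01 -1.2985e+02] F [ 0.32 -0.11  1.2 ] 0.0004 0.0 [  0.3  30.1  -8.5   0.  -51.6 -40.2]
0 [ 0.053 -0.006]
-6 [ 0.083 -0.029]
-12 [ 0.116 -0.048]
-18 [ 0.15  -0.064]
-24 [ 0.185 -0.076]
-30 [ 0.222 -0.085]
-36 [ 0.26  -0.089]
-42 [ 0.297 -0.09 ]
-48 [ 0.335 -0.086]
-54 [ 0.372 -0.079]
-60 [ 0.408 -0.068]
-66 [ 0.442 -0.053]
```

Request:
step_arm(plan=[[0.025, -0.003, 0, 0, 0], [0.053, -0.006, 0, 0, 0], [0.083, -0.029, 0, 0, 0], [0.116, -0.048, 0, 0, 0], [0.15, -0.064, 0, 0, 0], [0.185, -0.076, 0, 0, 0], [0.222, -0.085, 0, 0, 0], [0.26, -0.089, 0, 0, 0], [0.297, -0.09, 0, 0, 0], [0.32, -0.088, 0, 0, 0], [0.335, -0.086, 0, 0, 0], [0.335, -0.086, 0, 0, 0]])

```text
time_s: 11.2
tcp_pos: [0.6272, -0.2666, 0.0535]
eef_rot: [180.0, -0.0, -129.9]
contact_force: [0.3, 0.5, 0.5]
gripper_width: 0.0003
gripper_force: 0.2
```

```bash
python3 p.py
python3 - <<'E'
from h import *
g=lambda n:sum(eyes.capture(n)[:,:,::-1].astype(float) for _ in range(3))/3
s=cv2.resize(g("side")[170:250,335:415],(600,600),interpolation=cv2.INTER_CUBIC)
cv2.imwrite("pics/g6.png",np.clip(s*1.4,0,255).astype(np.uint8))
E
```

```text
11.2 [ 0.6272 -0.2666  0.0535] [ 1.7997e+02 -3.0000e-02 -1.2988e+02] F [0.31 0.49 0.51] 0.0003 0.19492612147587352 [ -6.7  29.3  -9.8   0.  -51.  -33.2]
0 [-0.281  0.083]
-6 [-0.251  0.06 ]
-12 [-0.219  0.041]
-18 [-0.185  0.025]
-24 [-0.149  0.013]
-30 [-0.112  0.004]
-36 [-0.075 -0.   ]
-42 [-0.037 -0.001]
-48 [0.    0.002]
-54 [0.037 0.01 ]
-60 [0.073 0.021]
-66 [0.108 0.036]
```

View pics/g6.png

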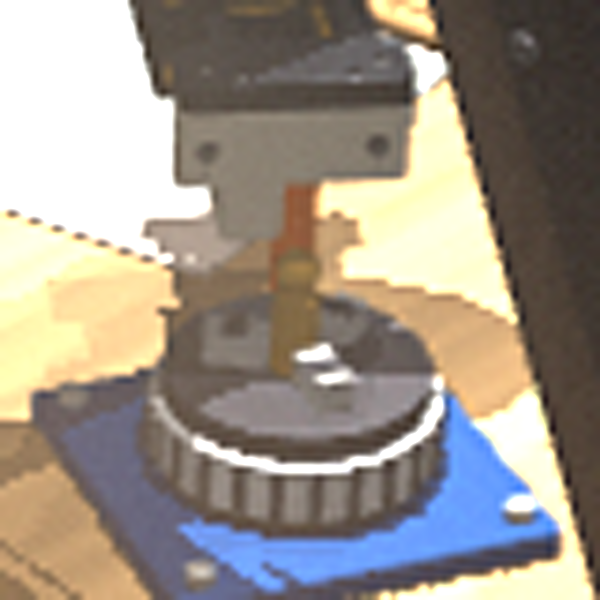

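The post (296,225) is moving ahead of the finger, the jaws are closing in, and the finial is still upright at (296,310). I'll keep pushing slowly and watch the force.

Request:
step_arm(plan=[[0.01, 0.002, 0, 0, 0], [0.02, 0.005, 0, 0, 0], [0.03, 0.008, 0, 0, 0], [0.037, 0.01, 0, 0, 0], [0.043, 0.012, 0, 0, 0]])

```text
time_s: 11.77
tcp_pos: [0.6192, -0.2723, 0.0537]
eef_rot: [-180.0, 0.0, -129.8]
contact_force: [3.8, -0.6, -0.8]
gripper_width: 0.0006
gripper_force: 1.3
```

Request:
step_arm(plan=[[0.006, 0.002, 0, 0, 0], [0.012, 0.004, 0, 0, 0], [0.018, 0.006, 0, 0, 0], [0.018, 0.006, 0, 0, 0]])

```text
time_s: 12.1
tcp_pos: [0.6147, -0.2749, 0.0538]
eef_rot: [-180.0, 0.0, -129.8]
contact_force: [2.2, 0.0, 0.0]
gripper_width: 0.0006
gripper_force: 0.9
```

Request:
step_arm(plan=[[0.006, 0.002, 0, 0, 0], [0.012, 0.004, 0, 0, 0], [0.018, 0.007, 0, 0, 0], [0.018, 0.007, 0, 0, 0]])

```text
time_s: 12.43
tcp_pos: [0.6104, -0.2771, 0.0536]
eef_rot: [180.0, 0.0, -129.8]
contact_force: [3.1, -0.1, 0.1]
gripper_width: 0.0004
gripper_force: 0.9
```

```bash
python3 p.py
```

```text
12.4333 [ 0.6104 -0.2771  0.0536] [ 180.      0.   -129.84] F [ 3.07 -0.14  0.05] 0.0004 0.8547042205464095 [ -7.8  28.4 -11.4  -0.  -50.2 -32.1]
0 [-0.357  0.058]
-6 [-0.327  0.035]
-12 [-0.294  0.016]
-18 [-0.26  0.  ]
-24 [-0.224 -0.012]
-30 [-0.188 -0.02 ]
-36 [-0.15  -0.025]
-42 [-0.113 -0.025]
-48 [-0.075 -0.022]
-54 [-0.038 -0.015]
-60 [-0.002 -0.004]
-66 [0.033 0.011]
```

Request:
step_arm(plan=[[0.006, 0.002, 0, 0, 0], [0.012, 0.005, 0, 0, 0], [0.012, 0.005, 0, 0, 0]])

```text
time_s: 12.68
tcp_pos: [0.6082, -0.2785, 0.0537]
eef_rot: [-179.9, 0.0, -129.8]
contact_force: [4.4, -0.1, -0.4]
gripper_width: 0.0003
gripper_force: 2.0
```

Request:
step_arm(plan=[[0.006, 0.002, 0, 0, 0], [0.012, 0.005, 0, 0, 0], [0.012, 0.005, 0, 0, 0]])

```text
time_s: 12.93
tcp_pos: [0.6061, -0.2798, 0.0538]
eef_rot: [-179.9, 0.1, -129.8]
contact_force: [6.7, 1.9, -1.8]
gripper_width: 0.0006
gripper_force: 3.2
```

Request:
step_arm(plan=[[0.006, 0.003, 0, 0, 0], [0.012, 0.006, 0, 0, 0], [0.012, 0.006, 0, 0, 0]])

```text
time_s: 13.18
tcp_pos: [0.6042, -0.281, 0.0539]
eef_rot: [-179.8, 0.2, -129.8]
contact_force: [9.0, 1.7, -3.5]
gripper_width: 0.0005
gripper_force: 4.7
```

Request:
step_arm(plan=[[0.006, 0.003, 0, 0, 0], [0.01, 0.005, 0, 0, 0], [0.01, 0.005, 0, 0, 0], [0.01, 0.005, 0, 0, 0]])

```text
time_s: 13.52
tcp_pos: [0.6026, -0.2819, 0.054]
eef_rot: [-179.7, 0.2, -129.8]
contact_force: [13.3, 2.4, -4.0]
gripper_width: 0.0007
gripper_force: 5.9
```

Run:
```python
from h import *
st()
g=lambda n:sum(eyes.capture(n)[:,:,::-1].astype(float) for _ in range(3))/3
s=cv2.resize(g("side")[190:240,345:405],(720,600),interpolation=cv2.INTER_CUBIC)
cv2.imwrite("pics/g7.png",np.clip(s*1.4,0,255).astype(np.uint8))
```

```text
13.5167 [ 0.6026 -0.2819  0.054 ] [-179.73    0.2  -129.78] F [13.34  2.44 -3.99] 0.0007 5.933104259893298 [ -8.3  27.8 -12.3  -0.  -49.5 -31.4]
```

View pics/g7.png

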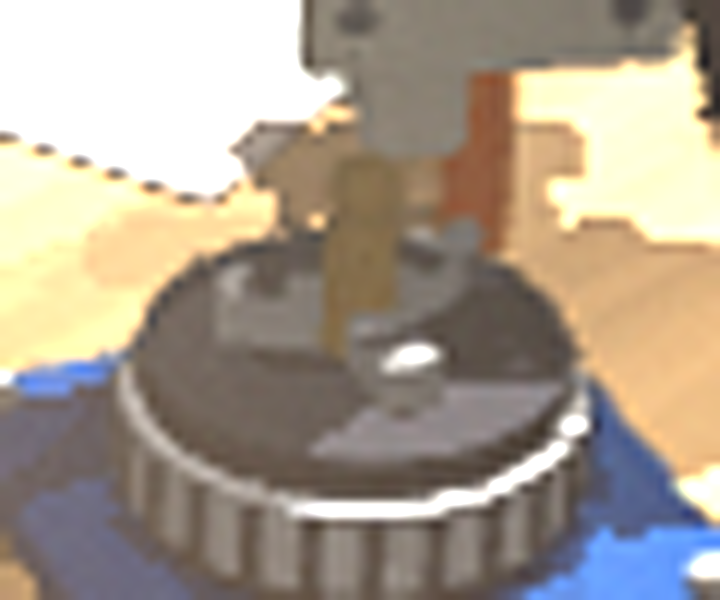

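All three jaws touch the finial, which stands upright at (365,250), with about 13 N on the lever. That is clamped, so I'll back the finger off and lift clear.

Request:
step_arm(plan=[[-0.02, -0.005, 0, 0, 0], [-0.06, -0.01, 0, 0, 0], [-0.1, -0.015, 0, 0, 0], [-0.14, -0.015, 0, 0, 0], [-0.14, -0.015, -0.1, 0, 0], [-0.14, -0.015, -0.25, 0, 0], [-0.14, -0.015, -0.4, 0, 0], [-0.14, -0.015, -0.55, 0, 0], [-0.14, -0.015, -0.6, 0, 0], [-0.14, -0.015, -0.6, 0, 0]])

```text
time_s: 14.5
tcp_pos: [0.6263, -0.258, 0.2087]
eef_rot: [-179.7, 0.2, -129.8]
contact_force: [0.4, 0.8, 0.5]
gripper_width: 0.0005
gripper_force: 0.0
```

Run:
```python
from h import *
st()
g=lambda n:sum(eyes.capture(n)[:,:,::-1].astype(float) for _ in range(3))/3
s=g("side"); 
a=cv2.resize(s[185:245,340:400],(500,500),interpolation=cv2.INTER_CUBIC);b=cv2.resize(s[250:350,200:320],(300,250))
o=np.zeros((500,800,3)); o[:,:500]=a; o[:250,500:]=b
cv2.imwrite("pics/g8.png",np.clip(o*1.4,0,255).astype(np.uint8))
```

```text
14.5 [ 0.6263 -0.258   0.2087] [-1.7967e+02  1.5000e-01 -1.2980e+02] F [0.35 0.78 0.54] 0.0005 0.0 [ -5.9  21.1  -0.8   0.1 -67.7 -33.9]
```

View pics/g8.png

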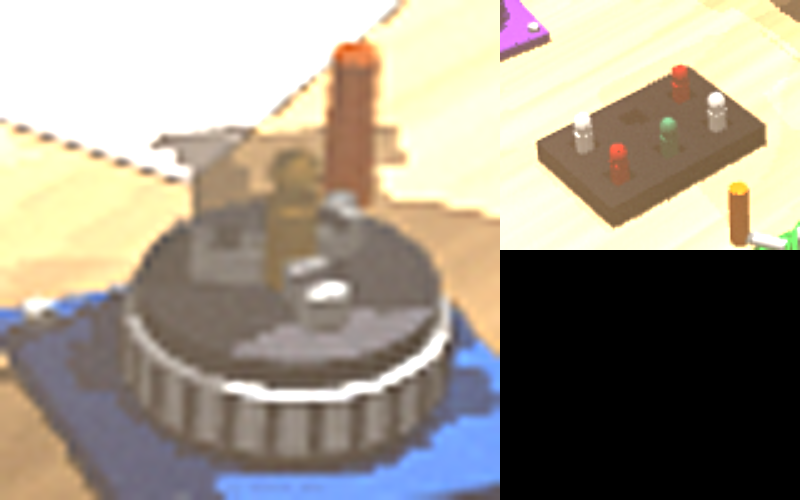

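The finial is upright and held by the jaws at (295,220), the post stayed at (354,120), and the five other finials are in their pockets. I'll check the lever angle numerically, then hand in.

Run:
```python
from h import *
from plant import workorder
p=back("side",[(350,195.2),(382.5,191.2)],.08)[:,:2]; c=np.array([.5486,-.209])
a=np.arctan2(*(p-c).T[::-1]); print(p,a,"travel",a[0]-a[1])
if a[0]-a[1]>.9: print(workorder.close_job())
```

```text
[[ 0.63844809 -0.21397166]
 [ 0.5927643  -0.28910178]] [-0.05527768 -1.06691554] travel 1.0116378547363687
the job is handed in; nothing more can be done
None
```

The brass finial is standing upright in the blue chuck, clamped by all three jaws after a final push of about 13 N on the lever (guide 6 to 12 N), and the job was handed in at about 15 s; I viewed 11 pictures, one over the limit of 10.

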